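# Gauge-test the jig's thumb screws and sort them

### The arm

A 6-joint arm with a two-finger parallel gripper is mounted at the origin on the work surface. World frame = base frame: x ahead of the robot, y to its left, z up, the work surface at z = 0. Lengths are in mm, angles in rad, forces in N, time in s.
With the tool pointing down it reaches from about 375 to 900 mm from the base axis. Payload 3.1 kg.
Tool frame: the origin (TCP) lies at the very end of the fingers, on their centre line; the grasp point (between the pads) lies 19 mm behind it; z points along the fingers, y is the direction in which the jaws open and shut (so a half turn about z gives the same grasp; the last joint's range is limited). The gripper opens to 85 mm and grips with 20 to 120 N. Pads are 22 mm wide; open, the fingers measure 114 mm over their backs; the gripper's body (76 mm by 85 mm) begins 54 mm behind the grasp point. The pads swing forward as they close: fully open they stand 13 mm farther back than shut.
Start: joints at [-1.45, 0.527, 1.433, -0, 1.181, -0.178], TCP at [184.007, -597.276, 231.31] pointing down, gripper open.
Joint ranges: [-3.08, 3.08], [-0.75, 2.2], [0.22, 2.44], [-1.43, 4.57], [0, 2.65], [-2.85, 2.85]. Speed limits (rad/s): [2.79, 2.79, 3.14, 3.14, 3.14, 3.14].

### API

Orientations are given as a unit quaternion [x, y, z, w].
In Python, from cell import manip gives the robot as it stands.
- The arm moves only by the tool send_rows, never from a script. Its argument "increments" is a list of rows, each a list of 7 numbers: the turn, a rotation vector about the tool's x, y, z in rad, then the shift along the tool's x, y, z in m, then the gripper's target within -1 to 1 (fully open at 1, half-way at 0, shut at -1). In form: [[rx, ry, rz, x, y, z, claw], ...]. A call has 1 to 8 rows; each row shifts and turns the commanded pose from where the row before left it, along the tool's axes as they then stand; what a row does not reach is not made up. A row lasts 1/8 s, in which the tool goes at most 62.5 mm and 10.7 degrees, less where a joint would pass 70% of its speed; a pose out of reach is approached as far as the arm can. A call is refused whole if a number of a shift passes 0.0625 or a number of a turn 0.188, either way. A call with a gripper value outside its range is refused whole. The fingers move at their own pace and stop on an object; "force" is the grip in N (left out, the last holds). Time passes only in rows, so rows that do not move let the fingers close. It gives the time, the measured TCP pose, the force and the opening at its end, in the units of the state.
- manip.observe(): the state, without advancing time (a new reading comes with each control period).
- manip.snapshot(name): name is "scene" or "top" or "wrist"; returns (picture, depth): 420x560x3 uint8, blue, green, red; 420x560 float32, mm along the optical axis (not along the pixel's ray), 0 where there is no reading.
- manip.calibration(name): a dict with "camera_matrix" (3x3 intrinsics, pixels), "R" (3x3) and "t" (3): a world point X has camera coordinates R X + t; the wrist camera has in their place "tool_from_camera" (4x4, takes a point from camera to tool coordinates, whose origin is the TCP and whose axes are the flange's). Camera axes: x right, y down, z forward; pixel columns grow to the right and rows downward; lengths in mm; the calibration is good to about 2 mm. A picture is of the moment at which its call begins: read the wrist's pose just before it. calibration takes no time and is no camera call.
- manip.sign_off(): hands the job in, once; it reports no verdict.
Trained networks look in the newest picture that a camera, given by its name, has taken for a name from the list of things; names that differ only in an ending like _2 or _b are one class to them, and where a whole thing is asked for, a point or a joint stands for the part that bears it (a point fixed in the world has none). Each returns a list of dicts, best first, with "conf" (0 to 1); they miss things now and then, are a little off and sometimes report something else, mostly with a low value. They report only what shows in the picture. A call takes as long as a camera call. They do not tell look-alikes from the thing itself.
- manip.search_frame(target, camera): "point" ([column, row] in pixels, amid what is visible of it).
- manip.regions_of(target, camera): "mask" (420x560 bool, what is visible of it) and "point" ([column, row] in pixels, amid what is visible of it).
- manip.spot_point(target, camera): "point" ([column, row] in pixels: a listed point, or the origin of a listed thing).
The state is a dict: "time": time; "joint_positions": joint angles; "joint_vel": joint speeds; "joint_efforts": joint torques, N m; "position": TCP position; "orientation": TCP orientation; "force": force on the tool from outside, world axes, zero at the start; "ft_torque": the same for the moment, N m; "gripper_width": opening from 0.0 (shut) to 1.0 (fully open).
Only numpy, scipy, OpenCV 4.12 (cv2) and the standard library are available. Lean on these libraries where they do the work, as an engineer would, in place of code of your own. Each camera call takes 0.05 s, during which the arm holds its last target. There are 200 camera calls.

### The job

Try each of the two thumb screws from the wooden stand in the gauge nut: set it in with its wing in line with the gauge's long foot and turn it clockwise, letting it down as it goes, about 70 degrees or until it binds. Put a screw that runs in freely into the round pot and one that binds into the square bin, each before you try the other. Leave the pyramid adapter and the tube clamp that stand among these things where they are.

Things in the scene. Friction and masses are not known exactly. Their poses are not given: they have to be found in the camera images.
- screw_a_mid (a point): screw A: steel thumb screw, 95 mm long, head up in a hole of the wooden stand; the two look identical, damage cannot be seen. From the tip: pilot 15 mm wide to 18 mm, thread 28 mm wide to 55 mm, flange 44 mm wide to 63 mm, then a flat upright wing (the grip) 60 mm long, 9 mm thick, from 63 to 95 mm. Point: on the axis, 47.5 mm above the tip; x along the wing, z up the screw
- screw_b_mid (a point): screw B: steel thumb screw, 95 mm long, head up in a hole of the wooden stand; the two look identical, damage cannot be seen. From the tip: pilot 15 mm wide to 18 mm, thread 28 mm wide to 55 mm, flange 44 mm wide to 63 mm, then a flat upright wing (the grip) 60 mm long, 9 mm thick, from 63 to 95 mm. Point: on the axis, 47.5 mm above the tip; x along the wing, z up the screw
- screw_a_wing_end (a point): end of screw A's wing, 30 mm from its axis along its x, 82 mm above its tip. A half turn makes no difference to wing or thread
- screw_b_wing_end (a point): end of screw B's wing, 30 mm from its axis along its x, 82 mm above its tip. A half turn makes no difference to wing or thread
- screw_a: screw A again, origin at its tip
- screw_b: screw B again, origin at its tip
- gauge: gauge nut, bolted to the bench: steel hexagon nut, 61 mm across flats, top at 50 mm, on a dark foot 130 x 76 x 10 mm; origin under its centre, x along the foot's long side. Bore 32 mm wide, open to the bench, an inner thread tooth at its +x and -x sides 6 mm below the top. With the wing along x, a screw goes straight down until its thread rests on the teeth
- gauge_mouth (a point): centre of the gauge's mouth, on its top; axes as the gauge. A screw resting on the teeth has its mid 17.5 mm above it. Turned clockwise from above, a good one goes down 6.4 mm per rad, stops at 1.5 rad, 10 mm lower; 1.2 rad let down with the turn is a full test. A bad one binds hard (over 0.6 N m) at 0.3 to 0.4 rad, at most 2.5 mm lower. Eased back a little, it lifts out; a good one lifts straight out
- pot_floor (a point): centre of the inner floor, 6 mm above the bench, of the ROUND aluminium pot, for good screws: 84 mm across outside, 80 mm high, 4 mm wall, open at the top, does not move. A screw put in upright stays leaning in it, its head above the rim
- bin_floor (a point): centre of the inner floor, 4 mm above the bench, of the SQUARE aluminium bin, for scrap: 80 x 80 mm outside, 80 mm high, 4 mm wall, open at the top, does not move. x and y along its sides. A screw put in upright stays leaning in it, its head above the rim
- stand_hole_left (a point): top of one hole of the wooden stand (190 x 70 mm, 60 mm high, does not move; holes 35 mm across, right through, 100 mm apart). Local y runs along the stand
- stand_hole_right (a point): top of the stand's other hole
- adapter_mid (a point): steel pyramid adapter, a 60 mm disc with a square stub, 40 mm high (bystander; point at mid-height near its middle, leave it where it is)
- collar_mid (a point): dark steel tube clamp, 48 mm across, 45 mm high (bystander; point at mid-height near its middle, leave it where it is)
There are look-alikes about, which are no part of the job. What is shaped like the gauge but orange or red is not meant.

How it is judged:
By the outcome, as a careful person would: the job done as asked, in the order asked, and still so for the second after the job is handed in, with the robot touching nothing.
It also fails if it takes over 72 s, if anything falls off the work surface, if the arm or the gripper's body presses on something with over 40 N, if the wrist force passes 120 N, or if a joint passes its speed limit or range.

## Working session

There is one attempt and no reset: what is moved stays moved. The work goes in short steps, Python scripts to look and compute and a tool call to move; the robot and the scene stay as the last step left them, time stands still between calls to the robot, and variables do not carry over. Pictures are saved under pics/ and viewed, about 8 in all and at most 12, crops included, and the job is handed in when it is done.

Besides the shell and the picture viewer there is one more tool, called after "Call:" as name(argument=value, ...) on one line, values as JSON. send_rows: Moves the arm, as the interface text tells. Its arguments: {"type":"object","properties":{"increments":{"type":"array"},"force":{"type":"number"}},"required":["increments"]}

```bash
mkdir -p pics; ls; python3 - <<'E'
from cell import manip
import cv2,numpy as np
s=manip.observe();print(s)
a,d=manip.snapshot("scene");b,e=manip.snapshot("top")
cv2.imwrite("pics/scene.png",a);cv2.imwrite("pics/top.png",b)
for c in("scene","top","wrist"):print(c,manip.calibration(c))
for n in["screw_a_mid","screw_a_wing_end","gauge_mouth","gauge","pot_floor","bin_floor","stand_hole_left","adapter_mid","collar_mid"]:
  for c in("scene","top"):
    print(n,c,[(np.round(r["point"],1).tolist(),round(r["conf"],2)) for r in manip.spot_point(n,c)])
E
```

```text
pics
{'time': 0.0, 'joint_positions': array([-1.45051586e+00,  5.28453789e-01,  1.43391200e+00,  3.90366267e-06,
        1.18140517e+00, -1.78518754e-01]), 'joint_vel': array([-0.0011905 ,  0.0006189 ,  0.00012126,  0.00113756, -0.00223412,
        0.00109617]), 'joint_efforts': array([-1.27840678e-03, -4.42358816e+01, -1.78024703e+01, -3.83382358e-04,
        8.50308716e-03, -1.89405893e-05]), 'position': array([ 183.91296435, -596.57252972,  230.33814624]), 'orientation': array([ 9.88860145e-01,  1.48843634e-01,  3.35148415e-05, -1.08863786e-03]), 'force': array([ 0.24147993, -0.18773354, -0.96480562]), 'ft_torque': array([ 0.01249666, -0.01551776, -0.02275416]), 'gripper_width': 1.0009547989411722}
scene {'camera_matrix': array([[429.57155411,   0.        , 283.87140911],
       [  0.        , 429.57155411, 205.06474836],
       [  0.        ,   0.        ,   1.        ]]), 'R': array([[ 0.0427934 ,  0.99900647, -0.01244144],
       [ 0.69815606, -0.03880932, -0.71489296],
       [-0.71466554,  0.02190663, -0.69912321]]), 't': array([ -47.28580974, -293.12301871, 1494.07070052])}

[... 1334 characters left out ...]
6.6, 235.5], 0.59)]
gauge scene [([325.0, 184.0], 0.83), ([271.4, 218.7], 0.68), ([212.5, 186.7], 0.66)]
gauge top [([346.5, 295.3], 0.83), ([211.0, 287.1], 0.8), ([284.3, 232.4], 0.76)]
pot_floor scene [([279.7, 263.8], 0.63), ([367.3, 266.4], 0.18)]
pot_floor top [([375.6, 218.5], 0.59), ([276.2, 160.6], 0.58)]
bin_floor scene [([366.1, 214.2], 0.91)]
bin_floor top [([176.9, 223.2], 0.71)]
stand_hole_left scene [([185.6, 212.2], 0.79)]
stand_hole_left top [([380.3, 222.2], 0.88)]
adapter_mid scene [([367.1, 266.6], 0.69), ([365.7, 218.7], 0.67)]
adapter_mid top [([192.0, 148.8], 0.96)]
collar_mid scene [([185.5, 275.6], 0.74)]
collar_mid top [([366.7, 153.0], 0.66), ([420.4, 231.7], 0.44)]
```

```bash
python3 - <<'E'
import cv2
for n in("scene","top"):
  a=cv2.imread(f"pics/{n}.png")
  a=a[130:330,90:440] if n=="scene" else a[110:350,130:480]
  cv2.imwrite(f"pics/{n}_c.png",cv2.resize(a,None,fx=2.25,fy=2.25,interpolation=cv2.INTER_CUBIC))
E
```

```text
(no output)
```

View pics/scene_c.png

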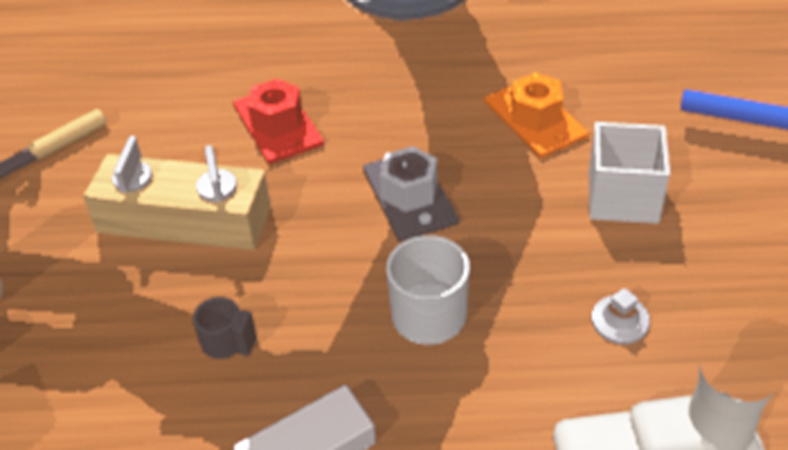

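View pics/top_c.png

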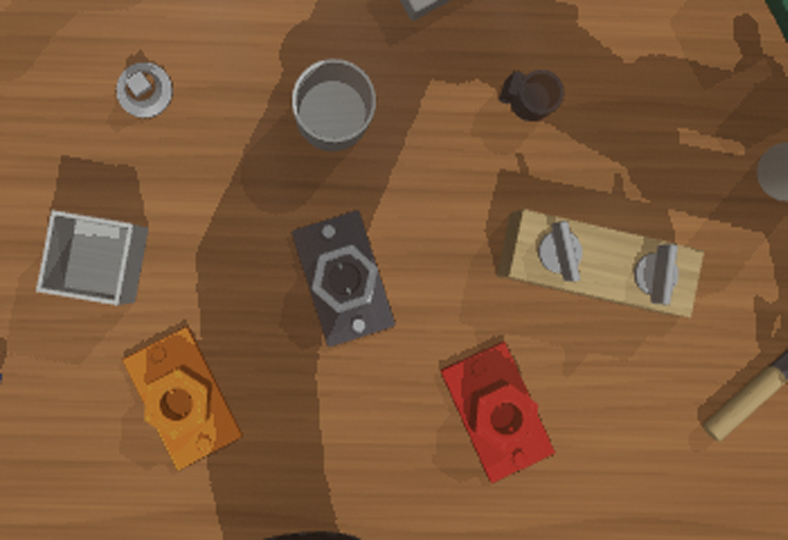

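Scene view: stand with both screws at (148–185, 210), real grey gauge (271,204) between red and orange look-alikes, pot (280,260), bin (366,206), adapter (366,270), collar (188,275). Top view: screws (378,221) and (422,231), gauge mouth (283,234), pot (278,156), bin (168,225).

```bash
cat > h.py <<'E'
from cell import manip
import cv2,numpy as np
from scipy.spatial.transform import Rotation as Rn
def cam(c,s=None):
    k=manip.calibration(c);K=k["camera_matrix"]
    if c!="wrist": return K,k["R"],k["t"]
    s=s or manip.observe();T=k["tool_from_camera"];Rw=Rn.from_quat(s["orientation"]).as_matrix()
    A=Rw@T[:3,:3];o=Rw@T[:3,3]+s["position"]
    return K,A.T,-A.T@o
def cloud(c,d,s=None):
    K,R,t=cam(c,s);v,u=np.mgrid[:420,:560]
    P=np.stack([(u-K[0,2])*d/K[0,0],(v-K[1,2])*d/K[1,1],d],-1)
    X=(P-t)@R; X[d<=0]=np.nan
    return X
def ray(c,p,s=None):
    K,R,t=cam(c,s);r=R.T@np.linalg.inv(K)@[p[0],p[1],1];return -R.T@t,r/np.linalg.norm(r)
def atz(c,p,z,s=None):
    o,r=ray(c,p,s);return o+r*(z-o[2])/r[2]
def tri(*obs):
    A=np.zeros((3,3));b=np.zeros(3)
    for o,r in obs:
        M=np.eye(3)-np.outer(r,r);A+=M;b+=M@o
    return np.linalg.solve(A,b)
def proj(c,X,s=None):
    K,R,t=cam(c,s);p=K@(R@np.asarray(X,float)+t);return p[:2]/p[2]
E
python3 - <<'E'
from h import *
a,d=manip.snapshot("top");X=cloud("top",d)
T=lambda p:"top";
pr=lambda n,x:print(n,np.round(x,1))
# bench & features
def reg(x0,x1,y0,y1,z0,z1):
    S=X[y0:y1,x0:x1].reshape(-1,3);return S[(S[:,2]>z0)&(S[:,2]<z1)]
for n,b in dict(gauge_top=(262,305,210,260,40,60),foot=(255,310,200,265,5,18),pot=(255,302,132,182,70,95),bin=(140,200,200,250,70,95),stand=(350,445,200,255,52,66),scL=(362,395,205,240,78,120),scR=(405,440,215,250,78,120),adapter=(178,210,135,165,10,60),collar=(350,385,138,168,20,60)).items():
    S=reg(*b);
    if len(S)<5: print(n,len(S));continue
    r=cv2.minAreaRect(S[:,:2].astype(np.float32))
    pr(n+f" n={len(S)} med z {np.median(S[:,2]):.1f} max {S[:,2].max():.1f} rect {np.round(r[0],1)} {np.round(r[1],1)} {r[2]:.1f}",S.mean(0))
pr("tri mouth",tri(ray("top",(286.6,235.5)),ray("scene",(270.9,203.7))))
pr("atz",atz("top",(283.3,234),50))
pr("bench z",np.nanmedian(X[300:340,300:340,2]))
for n in["screw_a","screw_b"]:
  for q in ["_mid","_wing_end"]:
    print(n+q,[(np.round(r["point"],1).tolist(),round(r["conf"],2)) for r in manip.spot_point(n+q,"top")])
print([(np.round(r["point"],1).tolist(),r["mask"].sum()) for r in manip.regions_of("screw_a","top")])
E
```

```text
gauge_top n=475 med z 49.5 max 54.0 rect [466.   -7.6] [67.7 59.9] 46.7 [465.4  -7.9  49.4]
foot n=1224 med z 9.9 max 17.6 rect [460.2   7.2] [130.2 107.6] 19.3 [465.6  -7.    9.9]
pot n=245 med z 79.1 max 83.8 rect [642.    9.1] [83.6 80.6] 1.6 [644.2   9.8  78.4]
bin n=341 med z 78.9 max 82.5 rect [479.  246.7] [81.2 79.9] 81.8 [478.1 248.1  78.3]
stand n=1854 med z 60.1 max 66.0 rect [ 488.8 -273.2] [191.3  70.6] 79.0 [ 488.5 -269.6   60.2]
scL n=172 med z 98.2 max 103.0 rect [ 498.9 -222.8] [59.   9.9] 14.4 [ 498.5 -221.8   95.3]
scR n=201 med z 97.1 max 104.1 rect [ 479.3 -321. ] [ 9.9 59.9] 83.6 [ 479.2 -319.6   94. ]
adapter n=159 med z 33.6 max 42.5 rect [662.5 208.5] [34. 43.] 76.7 [657.9 207.8  27.5]
collar n=288 med z 42.8 max 49.4 rect [ 666.5 -201.8] [57.3 47.1] 73.5 [ 666.2 -200.4   39.2]
tri mouth [461.1 -11.4  46.1]
atz [464.2  -8.8  50. ]
bench z -0.2
screw_a_mid [([418.0, 234.0], 0.87)]
screw_a_wing_end [([426.3, 216.3], 0.89)]
screw_b_mid [([362.6, 156.2], 0.56)]
screw_b_wing_end [([376.7, 210.8], 0.81)]
[([422.7, 231.3], np.int64(403)), ([380.1, 218.7], np.int64(384)), ([400.7, 227.0], np.int64(2106))]
```

```bash
cat >> h.py <<'E'
def delta(x,y,z,phi,s=None):
    """print what the tool frame must turn/shift to reach TCP x,y,z mm, tool x at phi deg"""
    s=s or manip.observe();R=Rn.from_quat(s["orientation"]).as_matrix()
    ph=np.arctan2(R[1,0],R[0,0]);c,n=np.cos(ph),np.sin(ph)
    D=np.array([x,y,z])-s["position"]
    G=np.array([[c,n,0],[n,-c,0],[0,0,-1]])
    dr=-(np.radians(phi)-ph);dr=(dr+np.pi)%(2*np.pi)-np.pi
    b=np.array([np.cos(np.radians(phi)),np.sin(np.radians(phi))])
    print("t",round(s["time"],2),"pos",np.round(s["position"],1),"phi",round(np.degrees(ph),2),"tilt",np.round(R[:2,2],4),"F",np.round(s["force"],1),"M",np.round(s["ft_torque"],2),"w",round(s["gripper_width"],3),"j6",round(s["joint_positions"][5],2))
    print("  rz",round(dr,4),"shift before turn",np.round(G@D,1),"after turn",np.round([b@D[:2],[b[1],-b[0]]@D[:2],-D[2]],1))
def st(): s=manip.observe();delta(*s["position"],0,s)
E

```

Call:
send_rows(increments=[[0, 0, 0.006, 0.0514, -0.0332, 0.01, 1], [0, 0, 0.006, 0.0514, -0.0332, 0.01, 1], [0, 0, 0.006, 0.0514, -0.0332, 0.01, 1], [0, 0, 0.006, 0.0514, -0.0332, 0.01, 1], [0, 0, 0.006, 0.0514, -0.0332, 0.01, 1], [0, 0, 0.006, 0.0514, -0.0332, 0.01, 1], [0, 0, 0.006, 0.0514, -0.0332, 0.01, 1], [0, 0, 0.006, 0.0514, -0.0332, 0.01, 1]])

```text
time: 2.3
position: [508.1, -227.8, 151.3]
orientation: [0.992, 0.125, 0.0, 0.0]
force: [0.8, -1.6, 0.8]
gripper_width: 1.001
```

Call:
send_rows(increments=[[0, 0, 0, 0, 0, 0, 1], [0, 0, 0, 0, 0, 0, 1]])

```text
time: 2.55
position: [506.6, -229.2, 151.3]
orientation: [0.992, 0.126, -0.0, 0.0]
force: [0.7, 0.4, -0.9]
gripper_width: 1.005
```

```bash
python3 - <<'E'
from h import *
delta(498.9,-222.8,150,14.4)
s=manip.observe();a,d=manip.snapshot("wrist");X=cloud("wrist",d,s)
cv2.imwrite("pics/w1.png",a)
S=X[(X[...,2]>85)&(X[...,2]<110)]
S=S[(abs(S[:,0]-499)<45)&(abs(S[:,1]+223)<45)]
print(len(S),np.median(S[:,2]),cv2.minAreaRect(S[:,:2].astype(np.float32)))
F=X[(abs(X[...,2]-68)<4)];F=F[(abs(F[:,0]-499)<35)&(abs(F[:,1]+223)<35)]
print(len(F),cv2.minEnclosingCircle(F[:,:2].astype(np.float32)))
E
```

```text
t 2.55 pos [ 506.6 -229.2  151.3] phi 14.44 tilt [-0.0003 -0.0004] F [ 0.7  0.4 -0.9] M [0.01 0.02 0.02] w 1.005 j6 0.69
  rz 0.0007 shift before turn [-5.8 -8.1  1.3] after turn [-5.8 -8.1  1.3]
1133 99.93329883573824 ((500.0859375, -222.6004180908203), (59.332496643066406, 8.814297676086426), 13.677738189697266)
1632 ((503.6260986328125, -220.80955505371094), 25.685382843017578)
```

View pics/w1.png

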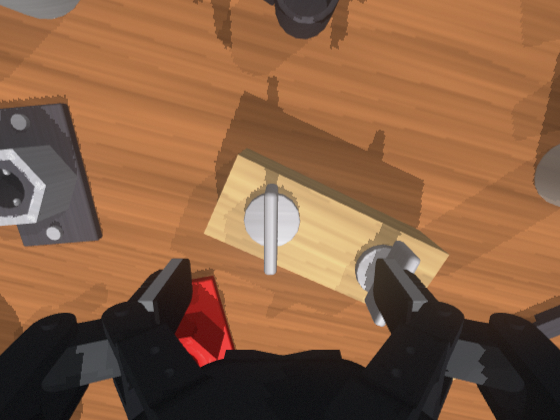

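Wrist view: left screw's wing upright and unblocked at (271,230), flange round at (272,218); gripper fingers clear of the other screw.

Call:
send_rows(increments=[[0, 0, 0.013, -0.005, -0.008, 0.02, 1], [0, 0, 0, 0, 0, 0.02, 1], [0, 0, 0, 0, 0, 0.02, 1], [0, 0, 0, 0, 0, 0.018, 1], [0, 0, 0, 0, 0, 0, 1]])

```text
time: 3.22
position: [498.1, -223.9, 72.6]
orientation: [0.993, 0.117, -0.001, -0.001]
force: [-0.2, -0.4, -0.5]
gripper_width: 1.001
```

```bash
python3 -c "
from h import *
delta(499.9,-222.7,72,13.7)"
```

```text
t 3.23 pos [ 498.1 -223.9   72.6] phi 13.45 tilt [-0.0021  0.0013] F [-0.2 -0.4 -0.5] M [ 0.04 -0.03 -0.  ] w 1.001 j6 0.71
  rz -0.0044 shift before turn [ 2.  -0.7  0.6] after turn [ 2.  -0.7  0.6]
```

Call:
send_rows(increments=[[0, 0, 0, 0.001, 0, 0, -1], [0, 0, 0, 0, 0, 0, -1], [0, 0, 0, 0, 0, 0, -1], [0, 0, 0, 0, 0, 0, -1], [0, 0, 0, 0, 0, 0, -1], [0, 0, 0, 0, 0, 0, -1], [0, 0, 0, 0, 0, 0, -1], [0, 0, 0, 0, 0, 0, -1]], force=70)

```text
time: 4.22
position: [500.9, -222.3, 73.8]
orientation: [0.993, 0.119, 0.0, 0.0]
force: [-0.6, 1.8, 6.1]
gripper_width: 0.094
```

```bash
python3 -c "
from h import *
delta(499.9,-222.7,72,13.7)
s=manip.observe();a,d=manip.snapshot('wrist');cv2.imwrite('pics/w2.png',a)
X=cloud('wrist',d,s);S=X[(X[...,2]>70)&(X[...,2]<110)]
S=S[(abs(S[:,0]-499)<45)&(abs(S[:,1]+223)<45)]
print(len(S))
"
```

```text
t 4.22 pos [ 500.9 -222.3   73.8] phi 13.64 tilt [ 0.0005 -0.0002] F [-0.6  1.8  6.1] M [0.1  0.09 0.08] w 0.094 j6 0.71
  rz -0.0011 shift before turn [-1.1  0.1  1.8] after turn [-1.1  0.1  1.8]
4419
```

Call:
send_rows(increments=[[0, 0, 0, 0, 0, -0.02, -1], [0, 0, 0, 0, 0, -0.033, -1], [0, 0, 0, 0, 0, -0.033, -1], [0, 0, 0, 0.007, -0.044, 0, -1], [0, 0, 0, 0.007, -0.044, 0, -1], [0, 0, 0, 0.007, -0.043, 0, -1], [0, 0, 0, 0, 0, 0, -1], [0, 0, 0, 0, 0, 0, -1]])

```text
time: 5.28
position: [490.4, -90.2, 158.9]
orientation: [0.993, 0.119, -0.0, 0.0]
force: [-0.6, -1.6, -1.7]
gripper_width: 0.09
```

```bash
cat >> h.py <<'E'
def gauge(nm):
    s=manip.observe();a,d=manip.snapshot("wrist");X=cloud("wrist",d,s);cv2.imwrite(f"pics/{nm}.png",a)
    near=np.hypot(X[...,0]-465,X[...,1]+8)
    H=X[(abs(X[...,2]-50)<4)&(near<40)];print("hex",len(H),np.median(H[:,2]),cv2.minAreaRect(H[:,:2].astype(np.float32)),cv2.minEnclosingCircle(H[:,:2].astype(np.float32)))
    g=a.astype(int);grey=(g.max(-1)-g.min(-1))<35
    F=X[(abs(X[...,2]-10)<3)&(near<80)&grey];r=cv2.minAreaRect(F[:,:2].astype(np.float32));print("foot",len(F),r)
    # bore: circle of inner edge
    m=((abs(X[...,2]-50)<4)&(near<40)).astype(np.uint8)
    c,h=cv2.findContours(m,cv2.RETR_CCOMP,cv2.CHAIN_APPROX_NONE)
    for k in range(len(c)):
        if h[0][k][3]>=0 and len(c[k])>25:
            P=c[k][:,0];e=cv2.fitEllipse(P);print("bore",len(P),np.round(e[0],1),np.round(e[1],1),"at50",np.round(atz("wrist",e[0],50,s),1))
    print("mouth",[(np.round(r["point"],1).tolist(),round(r["conf"],2),np.round(atz("wrist",r["point"],50,s),1).tolist()) for r in manip.spot_point("gauge_mouth","wrist")])
E
python3 -c "
from h import *
st();gauge('w3')"
```

```text
t 5.28 pos [490.4 -90.2 158.9] phi 13.67 tilt [-0.0002 -0.0003] F [-0.6 -1.6 -1.7] M [-0.05 -0.03  0.05] w 0.09 j6 0.93
  rz 0.2387 shift before turn [0. 0. 0.] after turn [ 0.  0. -0.]
hex 3403 50.38664221838835 ((466.2152099609375, -6.600193023681641), (61.365108489990234, 69.93778228759766), 19.989486694335938) ((466.3755798339844, -6.636157512664795), 35.065650939941406)
foot 5456 ((466.6205749511719, -6.529880523681641), (129.1363983154297, 76.00468444824219), 19.361467361450195)
bore 105 [180.8 208.8] [34.1 38.5] at50 [467.4  -7.1  50. ]
mouth [([178.1, 207.7], 0.87, [467.8, -4.7, 50.0])]
```

View pics/w3.png

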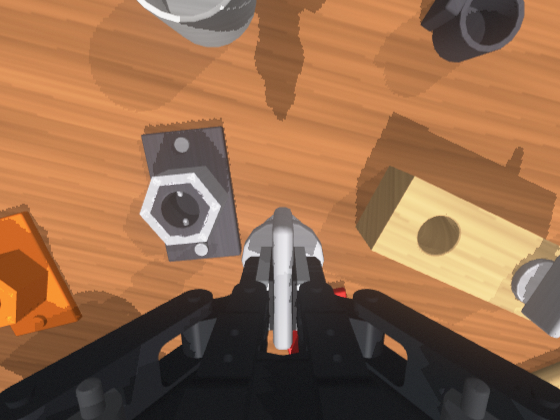

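Wrist view: screw held upright on its flats (wing from (283,210) to (283,350)); gauge mouth clear at (181,209), teeth visible; stand hole empty at (438,235).

```bash
cat >> h.py <<'E'
def held(z=None):
    """axis of held screw in tool frame (x,y) from wing top and flange"""
    s=manip.observe();a,d=manip.snapshot("wrist");X=cloud("wrist",d,s)
    R=Rn.from_quat(s["orientation"]).as_matrix();L=(X-s["position"])@R
    w=L[(abs(L[...,2]+26)<5)&(abs(L[...,1])<5)&(abs(L[...,0])<45)]
    print("wing top z",np.round(np.percentile(w[:,2],[5,50,95]),1),"x range",np.round(np.percentile(w[:,0],[.5,99.5]),1),"n",len(w))
    f=L[(abs(L[...,2]-6)<5)&(abs(L[...,1])<26)&(abs(L[...,0])<35)]
    if len(f)>20: print("flange z",np.round(np.median(f[:,2]),1),"xmax",np.round(np.percentile(f[:,0],99.5),1),"y",np.round(np.percentile(f[:,1],[.5,99.5]),1))
E
python3 -c "
from h import *
held()
delta(466.4,-6.6,160,19.4)"
```

```text
wing top z [-27.5 -26.2 -24.1] x range [-29.7  28.7] n 2485
flange z 5.6 xmax 28.5 y [-21.   21.3]
t 5.42 pos [490.6 -91.2 159.1] phi 13.55 tilt [ 0.0003 -0.0003] F [-0.2 -1.1 -2.4] M [ 0.    0.02 -0.04] w 0.093 j6 0.93
  rz -0.1021 shift before turn [ -3.7 -87.9  -0.9] after turn [  5.2 -87.9  -0.9]
```

Call:
send_rows(increments=[[0, 0, -0.102, 0, 0, 0, -1], [0, 0, 0, 0.003, -0.044, 0, -1], [0, 0, 0, 0.003, -0.044, 0, -1], [0, 0, 0, 0, 0, 0.01, -1], [0, 0, 0, 0, 0, 0, -1], [0, 0, 0, 0, 0, 0, -1], [0, 0, 0, 0, 0, 0, -1]])

```text
time: 6.3
position: [467.3, -6.2, 149.5]
orientation: [0.986, 0.168, 0.0, 0.0]
force: [0.4, 0.8, -2.7]
gripper_width: 0.091
```

```bash
python3 -c "
from h import *
delta(466.9,-6.4,91,19.4)
gauge('w4')"
```

```text
t 6.3 pos [467.3  -6.2 149.5] phi 19.38 tilt [ 0.0009 -0.0003] F [ 0.4  0.8 -2.7] M [-0.03  0.03  0.01] w 0.091 j6 0.98
  rz -0.0003 shift before turn [-0.5  0.1 58.5] after turn [-0.5  0.1 58.5]
hex 2505 50.37382570305075 ((472.8861083984375, -3.6268348693847656), (47.43910598754883, 69.74097442626953), 20.156526565551758) ((466.6559143066406, -5.918896198272705), 34.87588882446289)
foot 4495 ((474.6339416503906, -3.2795562744140625), (111.08914184570312, 75.29547882080078), 19.522138595581055)
mouth [([282.9, 208.1], 0.67, [468.3, -6.5, 50.0]), ([55.3, 283.5], 0.56, [336.7, 159.5, 50.0]), ([283.6, 222.2], 0.55, [457.0, -11.1, 50.0])]
```

Call:
send_rows(increments=[[0, 0, 0, -0.0005, -0.0003, 0.015, -1], [0, 0, 0, 0, 0, 0.014, -1], [0, 0, 0, 0, 0, 0.01, -1], [0, 0, 0, 0, 0, 0.01, -1], [0, 0, 0, 0, 0, 0, -1], [0, 0, 0, 0, 0, 0, -1]])

```text
time: 7.15
position: [466.3, -5.1, 100.5]
orientation: [0.986, 0.169, 0.0, 0.0]
force: [-0.0, -0.1, -2.4]
gripper_width: 0.091
```

```bash
python3 -c "
from h import *
delta(466.9,-6.4,91,19.4)"
```

```text
t 7.15 pos [466.3  -5.1 100.5] phi 19.47 tilt [ 0.0005 -0.0001] F [-0.  -0.1 -2.4] M [ 0.05 -0.05  0.  ] w 0.091 j6 0.98
  rz 0.0012 shift before turn [0.1 1.4 9.5] after turn [0.2 1.4 9.5]
```

Call:
send_rows(increments=[[0, 0, 0, 0, 0.0005, 0.002, -1], [0, 0, 0, 0, 0, 0.002, -1], [0, 0, 0, 0, 0, 0.002, -1], [0, 0, 0, 0, 0, 0, -1]])

```text
time: 7.65
position: [466.1, -5.5, 94.2]
orientation: [0.986, 0.169, -0.0, -0.0]
force: [-0.1, 0.1, -2.3]
gripper_width: 0.096
```

```bash
python3 -c "
from h import *
delta(466.9,-6.4,91,19.4)"
```

```text
t 7.65 pos [466.1  -5.5  94.2] phi 19.47 tilt [-0.0003  0.0001] F [-0.1  0.1 -2.3] M [-0.01 -0.04  0.04] w 0.096 j6 0.98
  rz 0.0012 shift before turn [0.5 1.1 3.2] after turn [0.5 1.1 3.2]
```

Call:
send_rows(increments=[[0, 0, 0, 0, 0, 0.002, -1], [0, 0, 0, 0, 0, 0.0015, -1], [0, 0, 0, 0, 0, 0.001, -1], [0, 0, 0, 0, 0, 0, -1]])

```text
time: 8.15
position: [466.1, -5.5, 89.7]
orientation: [0.986, 0.169, -0.0, -0.0]
force: [0.0, -0.9, -1.9]
gripper_width: 0.092
```

Call:
send_rows(increments=[[0, 0, 0, 0, 0, 0.0006, -1], [0, 0, 0, 0, 0, 0, -1]])

```text
time: 8.4
position: [466.2, -5.5, 89.2]
orientation: [0.986, 0.169, 0.0, -0.0]
force: [1.1, 0.1, -2.1]
gripper_width: 0.089
```

```bash
python3 -c "
from h import *
delta(466.9,-6.4,88.8,19.4)"
```

```text
t 8.4 pos [466.2  -5.5  89.2] phi 19.47 tilt [0. 0.] F [ 1.1  0.1 -2.1] M [-0.06  0.07  0.03] w 0.089 j6 0.98
  rz 0.0012 shift before turn [0.4 1.1 0.4] after turn [0.4 1.1 0.4]
```

Call:
send_rows(increments=[[0, 0, 0, 0, 0, 0.0006, -1], [0, 0, 0, 0, 0, 0.0004, -1], [0, 0, 0, 0, 0, 0, -1]])

```text
time: 8.78
position: [466.3, -5.5, 88.4]
orientation: [0.986, 0.169, 0.0, 0.0]
force: [-0.5, -0.0, -0.8]
gripper_width: 0.09
```

```bash
python3 -c "
from h import *
st()"
```

```text
t 8.78 pos [466.3  -5.5  88.4] phi 19.47 tilt [ 0.0003 -0.    ] F [-0.5 -0.  -0.8] M [ 0.07  0.06 -0.07] w 0.09 j6 0.98
  rz 0.3397 shift before turn [0. 0. 0.] after turn [ 0.  0. -0.]
```

Call:
send_rows(increments=[[0, 0, 0, 0, 0, 0.0006, -1], [0, 0, 0, 0, 0, 0, -1]])

```text
time: 9.02
position: [466.3, -5.5, 88.1]
orientation: [0.986, 0.169, 0.0, 0.0]
force: [-1.2, 0.2, 5.3]
gripper_width: 0.089
```

```bash
python3 -c "
from h import *
st()"
```

```text
t 9.03 pos [466.3  -5.5  88.1] phi 19.47 tilt [ 0.0006 -0.0001] F [-1.2  0.2  5.3] M [ 0.1   0.26 -0.1 ] w 0.089 j6 0.98
  rz 0.3397 shift before turn [0. 0. 0.] after turn [ 0.  0. -0.]
```

Resting on the teeth. Turn, letting down 6.4 mm/rad.

Call:
send_rows(increments=[[0, 0, 0.08, 0, 0, 0.0005, -1], [0, 0, 0.08, 0, 0, 0.0005, -1], [0, 0, 0.08, 0, 0, 0.0005, -1], [0, 0, 0, 0, 0, 0, -1]])

```text
time: 9.52
position: [467.1, -6.2, 87.0]
orientation: [0.999, 0.05, 0.001, 0.001]
force: [-0.4, -2.7, 8.1]
gripper_width: 0.088
```

```bash
python3 -c "
from h import *
st()"
```

```text
t 9.53 pos [467.1  -6.2  87. ] phi 5.79 tilt [ 0.0022 -0.0016] F [-0.4 -2.7  8.1] M [-0.32  0.2   0.12] w 0.088 j6 1.22
  rz 0.101 shift before turn [0. 0. 0.] after turn [ 0.  0. -0.]
```

Call:
send_rows(increments=[[0, 0, 0.07, 0, 0, 0.0005, -1], [0, 0, 0.07, 0, 0, 0.0005, -1], [0, 0, 0, 0, 0, 0, -1]])

```text
time: 9.9
position: [467.3, -6.5, 86.9]
orientation: [1.0, -0.016, 0.001, 0.002]
force: [-2.3, -2.0, 15.8]
gripper_width: 0.092
```

```bash
python3 -c "
from h import *
st()"
```

```text
t 9.9 pos [467.3  -6.5  86.9] phi -1.82 tilt [ 0.0028 -0.0036] F [-2.3 -2.  15.8] M [-0.29  0.49  1.26] w 0.092 j6 1.35
  rz -0.0318 shift before turn [0. 0. 0.] after turn [ 0.  0. -0.]
```

Call:
send_rows(increments=[[0, 0, 0.05, 0, 0, 0, -1], [0, 0, 0, 0, 0, 0, -1]])

```text
time: 10.15
position: [467.2, -6.6, 86.9]
orientation: [0.999, -0.04, 0.001, 0.002]
force: [-2.7, -1.8, 16.0]
gripper_width: 0.093
```

```bash
python3 -c "
from h import *
st()"
```

```text
t 10.15 pos [467.2  -6.6  86.9] phi -4.56 tilt [ 0.0026 -0.0042] F [-2.7 -1.8 16. ] M [-0.36  0.51  1.64] w 0.093 j6 1.4
  rz -0.0795 shift before turn [0. 0. 0.] after turn [ 0.  0. -0.]
```

Binds hard (1.64 N m at ~0.37 rad, z down only ~1.3 mm): scrap. Ease back and lift gently.

Call:
send_rows(increments=[[0, 0, -0.1, 0, 0, -0.001, -1], [0, 0, -0.1, 0, 0, -0.001, -1], [0, 0, -0.1, 0, 0, -0.001, -1], [0, 0, 0, 0, 0, -0.001, -1], [0, 0, 0, 0, 0, 0, -1]])

```text
time: 10.78
position: [466.5, -5.7, 89.0]
orientation: [0.995, 0.104, 0.0, 0.0]
force: [0.9, -0.9, -2.2]
gripper_width: 0.089
```

```bash
python3 -c "
from h import *
st()"
```

```text
t 10.78 pos [466.5  -5.7  89. ] phi 11.95 tilt [ 0.0006 -0.0003] F [ 0.9 -0.9 -2.2] M [-0.16 -0.11  0.07] w 0.089 j6 1.11
  rz 0.2086 shift before turn [0. 0. 0.] after turn [ 0.  0. -0.]
```

Call:
send_rows(increments=[[0, 0, 0, 0, 0, -0.008, -1], [0, 0, 0, 0, 0, -0.015, -1], [0, 0, 0, 0, 0, -0.025, -1], [0, 0, 0, 0, 0, -0.032, -1]])

```text
time: 11.28
position: [465.0, -5.1, 169.6]
orientation: [0.995, 0.104, -0.001, -0.001]
force: [0.8, -0.3, -4.1]
gripper_width: 0.092
```

Call:
send_rows(increments=[[0, 0, 0, 0.0129, -0.0488, 0, -1], [0, 0, 0, 0.0129, -0.0488, 0, -1], [0, 0, 0, 0.0129, -0.0488, 0, -1], [0, 0, 0, 0.0129, -0.0488, 0, -1], [0, 0, 0, 0.0129, -0.0488, 0, -1], [0, 0, 0, 0, 0, 0, -1], [0, 0, 0, 0, 0, 0, -1]])

```text
time: 12.15
position: [477.4, 246.3, 169.0]
orientation: [0.994, 0.105, -0.001, 0.0]
force: [-1.3, -0.1, -3.4]
gripper_width: 0.085
```

```bash
python3 -c "
from h import *
delta(479,247,165,12);held()
s=manip.observe();a,d=manip.snapshot('wrist');X=cloud('wrist',d,s);cv2.imwrite('pics/w5.png',a)
H=X[(abs(X[...,2]-80)<4)&(np.hypot(X[...,0]-479,X[...,1]-247)<60)];print(len(H),cv2.minAreaRect(H[:,:2].astype(np.float32)))"
```

```text
t 12.15 pos [477.4 246.3 169. ] phi 12.06 tilt [-0.0017 -0.0009] F [-1.3 -0.1 -3.4] M [-0.02  0.02 -0.01] w 0.085 j6 1.63
  rz 0.0011 shift before turn [ 1.7 -0.3  4. ] after turn [ 1.7 -0.3  4. ]
wing top z [-27.5 -26.2 -24. ] x range [-29.7  28.8] n 2489
flange z 5.6 xmax 28.6 y [-21.   21.3]
1684 ((479.6605529785156, 248.0306396484375), (80.23155975341797, 80.47799682617188), 81.86280822753906)
```

View pics/w5.png

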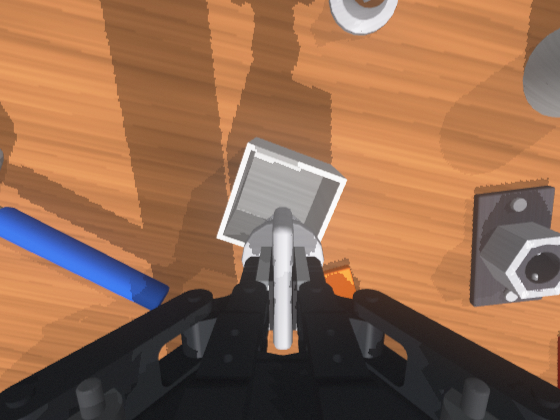

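Wrist view: bin at (283,195), screw head over it at (283,250); no obstruction.

Call:
send_rows(increments=[[0, 0, 0, 0.0025, -0.001, 0.015, -1], [0, 0, 0, 0, 0, 0.025, -1], [0, 0, 0, 0, 0, 0.025, -1], [0, 0, 0, 0, 0, 0.016, -1], [0, 0, 0, 0, 0, 0.0075, -1], [0, 0, 0, 0, 0, 0, -1], [0, 0, 0, 0, 0, 0, -1]])

```text
time: 13.12
position: [481.4, 248.2, 81.3]
orientation: [0.995, 0.105, 0.001, -0.0]
force: [-0.1, -0.4, -3.2]
gripper_width: 0.087
```

Call:
send_rows(increments=[[0, 0, 0, 0, 0, 0, -0.3], [0, 0, 0, 0, 0, 0, -0.3], [0, 0, 0, 0, 0, 0, -0.3], [0, 0, 0, 0, 0, 0, -0.3]])

```text
time: 13.62
position: [480.8, 248.1, 80.9]
orientation: [0.995, 0.105, 0.0, -0.0]
force: [0.1, 0.4, -0.5]
gripper_width: 0.355
```

Call:
send_rows(increments=[[0, 0, 0, 0, 0, -0.02, -0.3], [0, 0, 0, 0, 0, -0.03, 0], [0, 0, 0, 0, 0, -0.04, 1], [0, 0, 0, 0, 0, 0, 1], [0, 0, 0, 0, 0, 0, 1]])

```text
time: 14.25
position: [480.2, 247.9, 170.4]
orientation: [0.995, 0.105, -0.0, 0.0]
force: [0.1, -0.4, -0.5]
gripper_width: 0.999
```

```bash
python3 -c "
from h import *
delta(479.3,-321,170,-6.4)
a,d=manip.snapshot('wrist');b,e=manip.snapshot('top')
cv2.imwrite('pics/bin.png',np.hstack([cv2.resize(a,(400,300)),cv2.resize(b[180:300,80:240],(400,300))]))"
```

```text
t 14.25 pos [480.2 247.9 170.4] phi 12.02 tilt [-0.0006 -0.0002] F [ 0.1 -0.4 -0.5] M [-0.02 -0.02  0.01] w 0.999 j6 1.63
  rz 0.3215 shift before turn [-1.194e+02  5.563e+02  4.000e-01] after turn [6.250e+01 5.655e+02 4.000e-01]
```

View pics/bin.png

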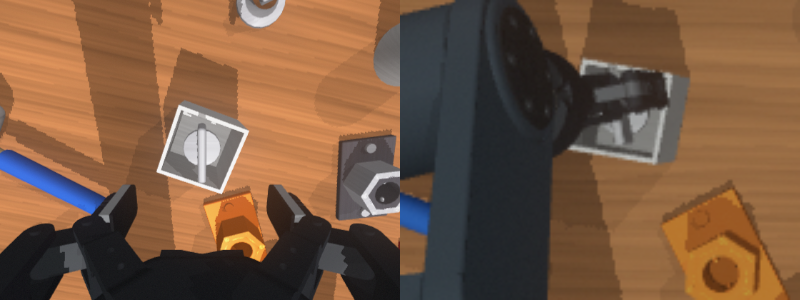

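The screw stands in the bin, wing at (202,152) left panel. Now the second screw.

Call:
send_rows(increments=[[0, 0, 0.16, 0, 0, 0, 1], [0, 0, 0.16, 0, 0, 0, 1], [0, 0, 0, 0.00625, 0.0565, 0.002, 1], [0, 0, 0, 0.00625, 0.0565, 0.002, 1], [0, 0, 0, 0.00625, 0.0565, 0.002, 1], [0, 0, 0, 0.00625, 0.0565, 0.002, 1], [0, 0, 0, 0.00625, 0.0565, 0.002, 1], [0, 0, 0, 0.00625, 0.0565, 0.002, 1]])

```text
time: 15.35
position: [479.9, -94.6, 157.4]
orientation: [0.998, -0.055, -0.001, -0.0]
force: [0.2, 0.7, -0.4]
gripper_width: 1.001
```

Call:
send_rows(increments=[[0, 0, 0, 0.00625, 0.0565, 0.002, 1], [0, 0, 0, 0.00625, 0.0565, 0.002, 1], [0, 0, 0, 0.00625, 0.0565, 0.002, 1], [0, 0, 0, 0.00625, 0.0565, 0.002, 1], [0, 0, 0, 0, 0, 0, 1], [0, 0, 0, 0, 0, 0, 1], [0, 0, 0, 0, 0, 0, 1]])

```text
time: 16.23
position: [480.2, -318.5, 150.0]
orientation: [0.999, -0.054, -0.001, -0.001]
force: [-0.4, -0.4, 0.1]
gripper_width: 1.001
```

```bash
python3 - <<'E'
from h import *
s=manip.observe();a,d=manip.snapshot("wrist");X=cloud("wrist",d,s)
cv2.imwrite("pics/w6.png",a)
S=X[(X[...,2]>85)&(X[...,2]<110)]
S=S[(abs(S[:,0]-479)<45)&(abs(S[:,1]+321)<45)]
r=cv2.minAreaRect(S[:,:2].astype(np.float32))
print(len(S),np.median(S[:,2]),r)
delta(r[0][0],r[0][1],72,-6.4)
b,e=manip.snapshot("top");cv2.imwrite("pics/top2.png",b)
E
```

```text
1147 99.95819162574014 ((480.0646667480469, -321.2517395019531), (8.899821281433105, 59.197837829589844), 83.7721939086914)
t 16.27 pos [ 480.5 -318.5  150.2] phi -6.22 tilt [-0.0012  0.0014] F [-0.4 -0.3  0.2] M [-0.04  0.04 -0.01] w 0.998 j6 0.9
  rz 0.0032 shift before turn [-0.1  2.8 78.2] after turn [-0.1  2.8 78.2]
```

Call:
send_rows(increments=[[0, 0, 0, 0, 0.003, 0.02, 1], [0, 0, 0, 0, 0, 0.02, 1], [0, 0, 0, 0, 0, 0.02, 1], [0, 0, 0, 0, 0, 0.017, 1], [0, 0, 0, 0, 0, 0, 1], [0, 0, 0, 0, 0, 0, 1]])

```text
time: 17.08
position: [480.8, -323.4, 74.1]
orientation: [0.998, -0.055, 0.0, 0.0]
force: [0.8, 0.6, -0.6]
gripper_width: 0.999
```

Call:
send_rows(increments=[[0, 0, 0, 0, 0, 0, -1], [0, 0, 0, 0, 0, 0, -1], [0, 0, 0, 0, 0, 0, -1], [0, 0, 0, 0, 0, 0, -1], [0, 0, 0, 0, 0, 0, -1], [0, 0, 0, 0, 0, 0, -1], [0, 0, 0, 0, 0, 0, -1], [0, 0, 0, 0, 0, 0, -1]], force=70)

```text
time: 18.08
position: [480.4, -323.2, 73.9]
orientation: [0.998, -0.055, 0.0, -0.0]
force: [-1.0, 2.6, 5.5]
gripper_width: 0.092
```

Call:
send_rows(increments=[[0, 0, 0, 0, 0, -0.02, -1], [0, 0, 0, 0, 0, -0.033, -1], [0, 0, 0, 0, 0, -0.033, -1], [0, 0, 0, 0, 0, 0, -1], [0, 0, 0, 0, 0, 0, -1]])

```text
time: 18.7
position: [479.4, -322.6, 157.9]
orientation: [0.998, -0.055, -0.001, -0.001]
force: [0.7, 0.3, -2.6]
gripper_width: 0.088
```

```bash
python3 -c "
from h import *
held()
delta(466.3,-6,150,19.4)"
```

```text
wing top z [-27.4 -26.1 -24. ] x range [-29.2  29. ] n 2477
flange z 5.6 xmax 28.8 y [-21.   21.3]
t 18.75 pos [ 479.2 -322.4  157.5] phi -6.32 tilt [-0.0029  0.0027] F [ 0.1 -1.  -3.2] M [0.01 0.01 0.02] w 0.089 j6 0.9
  rz -0.4489 shift before turn [ -47.7 -313.1    7.5] after turn [  92.9 -302.7    7.5]
```

Call:
send_rows(increments=[[0, 0, -0.15, 0, 0, 0, -1], [0, 0, -0.15, 0, 0, 0, -1], [0, 0, -0.149, 0, 0, 0, -1]])

```text
time: 19.12
position: [479.4, -322.5, 157.4]
orientation: [0.985, 0.171, -0.001, -0.002]
force: [-0.7, -0.3, -3.1]
gripper_width: 0.089
```

Call:
send_rows(increments=[[0, 0, 0, 0.0154, -0.0505, 0, -1], [0, 0, 0, 0.0154, -0.0505, 0, -1], [0, 0, 0, 0.0154, -0.0505, 0, -1], [0, 0, 0, 0.0154, -0.0505, 0, -1], [0, 0, 0, 0.0154, -0.0505, 0, -1], [0, 0, 0, 0.0154, -0.0505, 0, -1], [0, 0, 0, 0, 0, 0, -1], [0, 0, 0, 0, 0, 0, -1]])

```text
time: 20.12
position: [466.6, -6.9, 158.7]
orientation: [0.986, 0.169, -0.001, -0.0]
force: [0.2, 0.2, -3.5]
gripper_width: 0.094
```

```bash
python3 -c "
from h import *
delta(465.9,-5.7,98,19.4)"
```

```text
t 20.12 pos [466.6  -6.9 158.7] phi 19.47 tilt [-0.0012 -0.0002] F [ 0.2  0.2 -3.5] M [-0.02 -0.01 -0.02] w 0.094 j6 0.98
  rz 0.0013 shift before turn [-0.3 -1.4 60.7] after turn [-0.3 -1.4 60.7]
```

Call:
send_rows(increments=[[0, 0, 0, 0, -0.0005, 0.018, -1], [0, 0, 0, 0, 0, 0.015, -1], [0, 0, 0, 0, 0, 0, -1], [0, 0, 0, 0, 0, 0, -1], [0, 0, 0, 0, 0, 0, -1]])

```text
time: 20.75
position: [467.2, -7.0, 127.1]
orientation: [0.986, 0.168, 0.001, 0.0]
force: [0.3, -0.2, -3.4]
gripper_width: 0.089
```

```bash
python3 -c "
from h import *
delta(465.9,-5.7,98,19.4)"
```

```text
t 20.75 pos [467.2  -7.  127.1] phi 19.37 tilt [ 0.0013 -0.0004] F [ 0.3 -0.2 -3.4] M [-0.05 -0.02  0.02] w 0.089 j6 0.98
  rz -0.0005 shift before turn [-0.8 -1.6 29.1] after turn [-0.8 -1.6 29.1]
```

Call:
send_rows(increments=[[0, 0, 0, -0.0008, -0.0015, 0.008, -1], [0, 0, 0, 0, 0, 0.01, -1], [0, 0, 0, 0, 0, 0.008, -1], [0, 0, 0, 0, 0, 0.003, -1], [0, 0, 0, 0, 0, 0, -1], [0, 0, 0, 0, 0, 0, -1]])

```text
time: 21.5
position: [465.6, -5.3, 97.7]
orientation: [0.986, 0.169, 0.0, 0.0]
force: [0.3, -0.6, -3.2]
gripper_width: 0.088
```

```bash
python3 -c "
from h import *
delta(465.9,-5.7,92,19.4)"
```

```text
t 21.5 pos [465.6  -5.3  97.7] phi 19.41 tilt [ 0.0004 -0.0001] F [ 0.3 -0.6 -3.2] M [ 0.01 -0.03 -0.  ] w 0.088 j6 0.98
  rz 0.0002 shift before turn [0.2 0.5 5.7] after turn [0.2 0.5 5.7]
```

Entering freely; lower to the teeth (~88.3).

Call:
send_rows(increments=[[0, 0, 0, 0.0002, 0.0004, 0.003, -1], [0, 0, 0, 0, 0, 0.003, -1], [0, 0, 0, 0, 0, 0.0025, -1], [0, 0, 0, 0, 0, 0, -1]])

```text
time: 22.0
position: [465.6, -5.5, 88.9]
orientation: [0.986, 0.169, -0.0, -0.0]
force: [0.0, 0.0, -2.5]
gripper_width: 0.092
```

Call:
send_rows(increments=[[0, 0, 0, 0, 0, 0.0006, -1], [0, 0, 0, 0, 0, 0.0004, -1], [0, 0, 0, 0, 0, 0, -1]])

```text
time: 22.38
position: [465.7, -5.5, 88.4]
orientation: [0.986, 0.169, 0.0, 0.0]
force: [-0.3, -0.9, 1.0]
gripper_width: 0.091
```

```bash
python3 -c "
from h import *
delta(465.9,-5.7,88.1,19.4)"
```

```text
t 22.38 pos [465.7  -5.5  88.4] phi 19.42 tilt [ 0.0001 -0.    ] F [-0.3 -0.9  1. ] M [-0.01  0.18 -0.05] w 0.091 j6 0.98
  rz 0.0003 shift before turn [0.1 0.2 0.3] after turn [0.1 0.2 0.3]
```

Call:
send_rows(increments=[[0, 0, 0.08, 0, 0, 0.0006, -1], [0, 0, 0.08, 0, 0, 0.0005, -1], [0, 0, 0.08, 0, 0, 0.0005, -1], [0, 0, 0, 0, 0, 0, -1]])

```text
time: 22.88
position: [465.9, -5.7, 86.9]
orientation: [0.999, 0.05, 0.0, 0.0]
force: [-1.1, 0.0, 2.8]
gripper_width: 0.089
```

```bash
python3 -c "
from h import *
st()"
```

```text
t 22.88 pos [465.9  -5.7  86.9] phi 5.72 tilt [ 0.0007 -0.0003] F [-1.1  0.   2.8] M [-0.06  0.18 -0.05] w 0.089 j6 1.22
  rz 0.0998 shift before turn [0. 0. 0.] after turn [ 0.  0. -0.]
```

Call:
send_rows(increments=[[0, 0, 0.08, 0, 0, 0.0005, -1], [0, 0, 0.08, 0, 0, 0.0005, -1], [0, 0, 0.06, 0, 0, 0.0004, -1], [0, 0, 0, 0, 0, 0, -1]])

```text
time: 23.38
position: [466.2, -5.9, 85.5]
orientation: [0.998, -0.06, 0.001, 0.0]
force: [0.4, -0.9, 4.3]
gripper_width: 0.089
```

```bash
python3 -c "
from h import *
st()"
```

```text
t 23.38 pos [466.2  -5.9  85.5] phi -6.84 tilt [ 0.0014 -0.0007] F [ 0.4 -0.9  4.3] M [-0.24  0.08 -0.1 ] w 0.089 j6 1.44
  rz -0.1193 shift before turn [0. 0. 0.] after turn [ 0.  0. -0.]
```

No torque past 0.46 rad: runs freely. Complete the test.

Call:
send_rows(increments=[[0, 0, 0.08, 0, 0, 0.0005, -1], [0, 0, 0.08, 0, 0, 0.0005, -1], [0, 0, 0.08, 0, 0, 0.0005, -1], [0, 0, 0.08, 0, 0, 0.0005, -1], [0, 0, 0.08, 0, 0, 0.0005, -1], [0, 0, 0, 0, 0, 0, -1]])

```text
time: 24.12
position: [466.2, -5.9, 83.1]
orientation: [0.966, -0.257, 0.001, 0.0]
force: [-0.9, -2.1, 5.5]
gripper_width: 0.095
```

```bash
python3 -c "
from h import *
st()"
```

```text
t 24.12 pos [466.2  -5.9  83.1] phi -29.75 tilt [ 0.0014 -0.0008] F [-0.9 -2.1  5.5] M [-0.28  0.15 -0.03] w 0.095 j6 1.84
  rz -0.5192 shift before turn [0. 0. 0.] after turn [ 0.  0. -0.]
```

Call:
send_rows(increments=[[0, 0, 0.08, 0, 0, 0.0005, -1], [0, 0, 0.08, 0, 0, 0.0005, -1], [0, 0, 0.08, 0, 0, 0.0005, -1], [0, 0, 0.08, 0, 0, 0.0005, -1], [0, 0, 0.05, 0, 0, 0.0003, -1], [0, 0, 0, 0, 0, 0, -1]])

```text
time: 24.88
position: [466.3, -5.9, 80.9]
orientation: [0.903, -0.43, 0.001, 0.0]
force: [-1.6, -2.3, 6.6]
gripper_width: 0.094
```

```bash
python3 -c "
from h import *
st()"
```

```text
t 24.88 pos [466.3  -5.9  80.9] phi -50.94 tilt [ 0.0016 -0.0008] F [-1.6 -2.3  6.6] M [-0.3   0.16 -0.08] w 0.094 j6 2.21
  rz -0.889 shift before turn [0. 0. 0.] after turn [ 0.  0. -0.]
```

Full 1.23 rad, 7.5 mm down, torque ~0: good. Lift straight out.

Call:
send_rows(increments=[[0, 0, 0, 0, 0, -0.002, -1], [0, 0, 0, 0, 0, -0.003, -1], [0, 0, 0, 0, 0, -0.003, -1], [0, 0, 0, 0, 0, 0, -1]])

```text
time: 25.38
position: [465.6, -5.5, 88.4]
orientation: [0.902, -0.431, -0.0, -0.0]
force: [0.1, -0.4, -2.3]
gripper_width: 0.091
```

```bash
python3 -c "
from h import *
delta(642.5,9.1,170,-50.9)"
```

```text
t 25.38 pos [465.6  -5.5  88.4] phi -51.05 tilt [-0.0001  0.0001] F [ 0.1 -0.4 -2.3] M [-0.15 -0.12 -0.  ] w 0.091 j6 2.21
  rz -0.0026 shift before turn [  99.8 -146.7  -81.6] after turn [ 100.2 -146.5  -81.6]
```

Call:
send_rows(increments=[[0, 0, 0, 0, 0, -0.008, -1], [0, 0, 0, 0, 0, -0.016, -1], [0, 0, 0, 0, 0, -0.026, -1], [0, 0, 0, 0, 0, -0.032, -1]])

```text
time: 25.88
position: [464.5, -5.1, 170.9]
orientation: [0.902, -0.431, -0.001, 0.0]
force: [0.1, 0.4, -3.5]
gripper_width: 0.091
```

Call:
send_rows(increments=[[0, 0, 0, 0.025, -0.0367, 0, -1], [0, 0, 0, 0.025, -0.0367, 0, -1], [0, 0, 0, 0.025, -0.0367, 0, -1], [0, 0, 0, 0.025, -0.0367, 0, -1], [0, 0, 0, 0, 0, 0, -1], [0, 0, 0, 0, 0, 0, -1]])

```text
time: 26.62
position: [640.9, 9.4, 169.6]
orientation: [0.902, -0.431, -0.002, 0.0]
force: [-0.3, 0.4, -3.2]
gripper_width: 0.088
```

```bash
python3 -c "
from h import *
held()
s=manip.observe();a,d=manip.snapshot('wrist');X=cloud('wrist',d,s);cv2.imwrite('pics/w7.png',a)
H=X[(abs(X[...,2]-80)<4)&(np.hypot(X[...,0]-643,X[...,1]-9)<60)][:,:2].astype(np.float32);c=cv2.minEnclosingCircle(H);print(len(H),c,np.ptp(H,0))
delta(643,9.3,82,-50.9)"
```

```text
wing top z [-27.3 -26.1 -23.9] x range [-29.2  29.1] n 2472
flange z 5.6 xmax 28.9 y [-21.3  21.1]
1252 ((642.6863403320312, 10.5797758102417), 41.839359283447266) [82.9151  83.18613]
t 26.73 pos [640.8   9.2 169.9] phi -51.06 tilt [-0.0029  0.0005] F [-0.4 -0.1 -3. ] M [ 0.04 -0.01 -0.07] w 0.088 j6 2.3
  rz -0.0028 shift before turn [ 1.3 -1.8 87.9] after turn [ 1.3 -1.8 87.9]
```

View pics/w7.png

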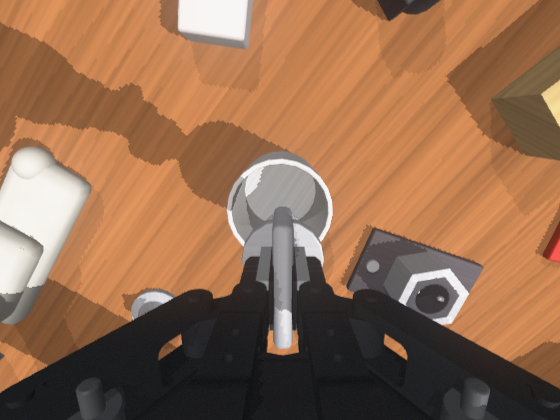

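Wrist view: pot rim centred at (280,210), held screw above it at (283,250).

Call:
send_rows(increments=[[0, 0, 0, 0.0003, -0.002, 0.015, -1], [0, 0, 0, 0, 0, 0.025, -1], [0, 0, 0, 0, 0, 0.025, -1], [0, 0, 0, 0, 0, 0.016, -1], [0, 0, 0, 0, 0, 0.006, -1], [0, 0, 0, 0, 0, 0, -1], [0, 0, 0, 0, 0, 0, -1]])

```text
time: 27.6
position: [645.3, 9.8, 84.3]
orientation: [0.902, -0.431, 0.001, -0.0]
force: [-1.0, -0.1, -2.7]
gripper_width: 0.091
```

Call:
send_rows(increments=[[0, 0, 0, 0, 0, 0, -0.3], [0, 0, 0, 0, 0, 0, -0.3], [0, 0, 0, 0, 0, 0, -0.3], [0, 0, 0, 0, 0, 0, -0.3]])

```text
time: 28.1
position: [644.7, 9.9, 83.6]
orientation: [0.902, -0.431, 0.0, -0.0]
force: [0.1, -0.7, 0.2]
gripper_width: 0.35
```

Call:
send_rows(increments=[[0, 0, 0, 0, 0, -0.02, -0.3], [0, 0, 0, 0, 0, -0.03, 0], [0, 0, 0, 0, 0, -0.05, 1], [0, 0, 0, 0, 0, -0.05, 1], [0, 0, 0, 0, 0, 0, 1]])

```text
time: 28.72
position: [647.6, 9.5, 238.8]
orientation: [0.902, -0.431, 0.005, -0.002]
force: [0.7, 0.3, -0.7]
gripper_width: 0.997
```

```bash
python3 -c "
from h import *
st()
a,d=manip.snapshot('wrist');b,e=manip.snapshot('scene')
cv2.imwrite('pics/end.png',np.hstack([cv2.resize(a,(400,300)),cv2.resize(b[150:300,200:400],(400,300))]))"
```

```text
t 28.73 pos [647.6   9.5 238.8] phi -51.06 tilt [ 0.0111 -0.0018] F [ 0.7  0.3 -0.7] M [-0.02 -0.   -0.01] w 0.997 j6 2.3
  rz -0.8911 shift before turn [0. 0. 0.] after turn [ 0.  0. -0.]
```

View pics/end.png

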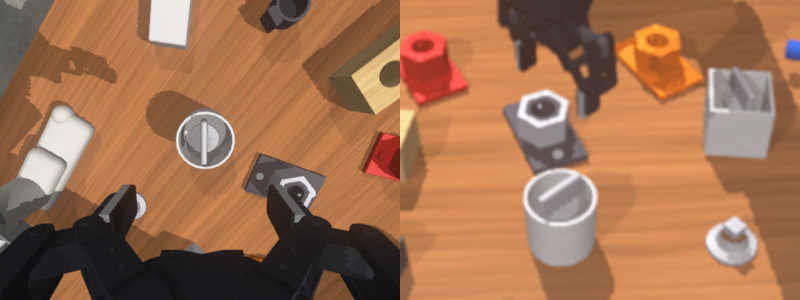

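Good screw in the pot (left (205,140), right (562,190)), bad one in the bin (right (740,90)), adapter and gauge untouched. Let it settle and hand in.

Call:
send_rows(increments=[[0, 0, 0, 0, 0, 0, 1], [0, 0, 0, 0, 0, 0, 1], [0, 0, 0, 0, 0, 0, 1], [0, 0, 0, 0, 0, 0, 1]])

```text
time: 29.32
position: [644.4, 9.9, 232.8]
orientation: [0.902, -0.431, -0.0, 0.0]
force: [-1.1, 0.2, 0.1]
gripper_width: 1.001
```

```bash
python3 -c "
from h import *
print(manip.sign_off())"
```

```text
the job is handed in; nothing more can be done
None
```

Both screws are tested and sorted. I handed the job in at 29.3 s, with the arm clear of everything.

- **First screw (stand hole nearer the gauge):** it bound at about 0.37 rad. The torque reached 1.6 N m and it had dropped only about 1.3 mm. I eased it back, lifted it out and put it in the square bin before touching the other.
- **Second screw:** it turned 1.23 rad and dropped 7.5 mm with about zero torque about its axis. It lifted straight out and went into the round pot.

The last pictures show one screw in the bin and one in the pot, with their heads at or above the rims. The gauge and the adapter look untouched. The tube clamp shows upright in the last wrist picture; I didn't re-measure where either bystander stands.

No check failed. The only disagreement was 1 to 2 mm between the top and wrist cameras. I used the wrist camera for the final alignment, and both screws entered the gauge without side force.

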